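# Test the syringe plungers and reject the plugged one

### The arm

A 6-joint arm with a two-finger parallel gripper is mounted at the origin on a cart in front of the work surface, level with it; the furniture and walls round the work are solid. World frame = base frame: x ahead of the robot, y to its left, z up, the work surface at z = 0. Lengths are in m, angles in degrees, forces in N, time in s.
With the tool pointing down it reaches from about 0.4 to 0.825 m from the base axis. Payload 7 kg.
Tool frame: the origin (TCP) lies midway between the tips of the shut fingers; the grasp point (between the pads) lies 19 mm behind it; z points along the fingers, y is the line along which they close (so a half turn about z gives the same grasp; the last joint's range is limited). The gripper opens to 88 mm and grips with 3 to 60 N. Pads are 19 mm wide; open, the fingers measure 130 mm over their backs; the gripper's body (78 mm by 193 mm) begins 47 mm behind the grasp point.
Start: joints at [-57.233, 20.546, 0.682, 0, -70.136, -16.507], TCP at [0.189, -0.648, 0.227] pointing down, gripper open.
Joint ranges: [-176.03, 176.03], [-82.01, 121.73], [-58.28, 71.71], [-173.87, 95.51], [-174.79, -0.11], [-173.66, 173.66]. Speed limits (degrees/s): [136.94, 136.94, 172.46, 180, 180, 180].

### API

Orientations are given as [roll, pitch, yaw] about the fixed x, y, z axes, in that order (R = Rz(yaw) Ry(pitch) Rx(roll)).
In Python, from plant import telemetry, viewer, workorder gives the robot as it stands. The module is installed in compiled form; this text tells all that it offers.
- The arm moves only by the tool carry_out, never from a script. Its argument "rows" is a list of rows, each a list of 6 numbers: the shift along the tool's x, y, z in m, then the turn, a rotation vector about the tool's x, y, z in rad. In form: [[tx, ty, tz, ax, ay, az], ...]. A call has 1 to 8 rows; each row is the pose to reach, as a shift and turn from the pose commanded when the call began, along the tool's axes at that moment; what a row does not reach only later rows make up. A row lasts 1/8 s, in which the tool goes at most 62.5 mm and 10.7 degrees, less where a joint would pass 70% of its speed; a pose out of reach is approached as far as the arm can. A call with a gripper value outside its range is refused whole. "grip" is the gripper's target within -1 to 1 (fully open at 1, half-way at 0, shut at -1), set as the call begins (left out, the last holds). The fingers move at their own pace and stop on an object; the grip force is fixed at half the most. Time passes only in rows, so rows that repeat a pose let the fingers close. It gives the time, the measured TCP pose, the force, the opening and the grip force at its end, in the units of the state.
- telemetry.get_obs(): the state, without advancing time (a new reading comes with each control period).
- viewer.snapshot(name): name is "scene" or "top"; returns the picture (384x512x3 uint8, red, green, blue); there is no depth.
- viewer.camera_info(name): a dict with "intrinsics" (3x3 intrinsics, pixels), "extrinsics" (4x4, takes a point from camera to world coordinates). Camera axes: x right, y down, z forward; pixel columns grow to the right and rows downward; lengths in m; the calibration is good to about 2 mm. A picture is of the moment at which its call begins. camera_info takes no time and is no camera call.
- workorder.close_job(): hands the job in; it is judged then, once.
The state is a dict: "clock": time; "joint_pos": joint angles; "qvel": joint speeds; "tau": joint torques, N m; "tool_pos": TCP position; "orientation": TCP orientation; "force": force on the tool from outside, world axes, zero at the start; "moment": the same for the moment, N m; "opening": finger opening in m; "gripper_force": force on a finger pad.
Only numpy, scipy, OpenCV 4.12 (cv2) and the standard library are available. Lean on these libraries where they do the work, as an engineer would, in place of code of your own. Each camera call takes 0.05 s, during which the arm holds its last target. There are 200 camera calls.

### The job

Test the three empty metal syringes in the rack by pushing down each plunger with a light, steady push. One that runs freely is pushed fully home and left in the rack; as soon as one turns stiff part-way, stop without forcing it (well under 30 N), lift that syringe out and set it down nose first in the mug. Leave the mug standing and the other things where they are.

Things in the scene. Friction and masses are not known exactly. Their poses are not given: they have to be found in the camera images.
- syringe_a: one of three outwardly identical metal syringes (75 mm to the top of the neck, barrel 29 mm across), hanging nose down in a hole of the rack by its round flange (45 mm across, 5 mm thick, underside 66 mm above the nose tip). Origin at the tip of the nose, z up along the axis. Which hole it is in changes. About 0.12 kg.
- knob_a (a point): centre of the black plastic knob (26 mm across, 12 mm tall, its top 6 mm above this point) on top of the plunger rod (8 mm across) of syringe_a; it moves with the plunger. With the plunger fully out it is 125 mm above the nose tip, home 89 mm (its underside then on the 8 mm tall black rubber buffer ring on the neck). The syringe can be lifted by the knob: the plunger then slides out to its stop and carries the rest.
- plunger_a (a joint): plunger travel in m: 0 fully out (starts at 0 to 0.005), 0.036 home, the knob on the rubber buffer (gives 4 N per mm, 5 mm at most). Stays where left. Free: an even 3 to 5 N all the way. Plugged (any may be; not visible): the same, until 11 to 18 mm below fully out it meets a springy plug; then about 2 N more per mm, and let go it returns to 1 or 2 mm past first touch, so will not stay home. Over 30 N breaks it.
- syringe_b: one of three outwardly identical metal syringes (75 mm to the top of the neck, barrel 29 mm across), hanging nose down in a hole of the rack by its round flange (45 mm across, 5 mm thick, underside 66 mm above the nose tip). Origin at the tip of the nose, z up along the axis. Which hole it is in changes. About 0.12 kg.
- knob_b (a point): centre of the black plastic knob (26 mm across, 12 mm tall, its top 6 mm above this point) on top of the plunger rod (8 mm across) of syringe_b; it moves with the plunger. With the plunger fully out it is 125 mm above the nose tip, home 89 mm (its underside then on the 8 mm tall black rubber buffer ring on the neck). The syringe can be lifted by the knob: the plunger then slides out to its stop and carries the rest.
- plunger_b (a joint): plunger travel in m: 0 fully out (starts at 0 to 0.005), 0.036 home, the knob on the rubber buffer (gives 4 N per mm, 5 mm at most). Stays where left. Free: an even 3 to 5 N all the way. Plugged (any may be; not visible): the same, until 11 to 18 mm below fully out it meets a springy plug; then about 2 N more per mm, and let go it returns to 1 or 2 mm past first touch, so will not stay home. Over 30 N breaks it.
- syringe_c: one of three outwardly identical metal syringes (75 mm to the top of the neck, barrel 29 mm across), hanging nose down in a hole of the rack by its round flange (45 mm across, 5 mm thick, underside 66 mm above the nose tip). Origin at the tip of the nose, z up along the axis. Which hole it is in changes. About 0.12 kg.
- knob_c (a point): centre of the black plastic knob (26 mm across, 12 mm tall, its top 6 mm above this point) on top of the plunger rod (8 mm across) of syringe_c; it moves with the plunger. With the plunger fully out it is 125 mm above the nose tip, home 89 mm (its underside then on the 8 mm tall black rubber buffer ring on the neck). The syringe can be lifted by the knob: the plunger then slides out to its stop and carries the rest.
- plunger_c (a joint): plunger travel in m: 0 fully out (starts at 0 to 0.005), 0.036 home, the knob on the rubber buffer (gives 4 N per mm, 5 mm at most). Stays where left. Free: an even 3 to 5 N all the way. Plugged (any may be; not visible): the same, until 11 to 18 mm below fully out it meets a springy plug; then about 2 N more per mm, and let go it returns to 1 or 2 mm past first touch, so will not stay home. Over 30 N breaks it.
- rack: fixed wooden rack: a plate (80 x 220 x 10 mm, top 80 mm above the bench) on two end boards and a base of 110 x 240 mm; three 33 mm holes 70 mm apart along its y axis, the middle one at its centre. Origin at the centre of its underside.
- mug_floor (a point): centre of the inner floor (8 mm above the bench) of the white enamel mug with the small hearts, loose, 0.28 kg; inside 94 mm across, rim 86 mm above the bench, handle on its -y side reaching 96 mm from this axis. Its z axis is the mug's upright axis.
- tape_center (a point): centre of a roll of masking tape lying flat (103 mm across, 25 mm tall), a bystander
- block_center (a point): centre of a wooden offcut (50 x 120 x 38 mm), a bystander
- glue_center (a point): centre of a small standing white glue bottle (39 mm across, 128 mm tall), a bystander
Things that resemble listed ones, but are neither listed nor needed, are in the scene too. Leave any blue look-alike of the syringe_b alone.

How it is judged:
By the outcome, as a careful person would: the job done as asked, in the order asked, and still so for the second after the job is handed in, with the robot touching nothing.
It also fails if it takes over 61 s, if anything falls off the work surface, if the arm or the gripper's body presses on something with over 40 N, if the wrist force passes 120 N, or if a joint passes its speed limit or range.

## Working session

There is one attempt and no reset: what is moved stays moved. The work goes in short steps, Python scripts to look and compute and a tool call to move; the robot and the scene stay as the last step left them, time stands still between calls to the robot, and variables do not carry over. Pictures are saved under pics/ and viewed, at most 10 in all, crops included, and the job is handed in when it is done.

Besides the shell and the picture viewer there is one more tool, called after ">>>" as a command line: name --pt "numbers of a row" for each row, then --argument value for the rest. carry_out: Moves the arm, as the interface text tells. Its arguments: {"type":"object","properties":{"rows":{"type":"array"},"grip":{"type":"number"}},"required":["rows"]}

```bash
mkdir -p pics; python3 - <<'E'
from plant import telemetry, viewer
import cv2
for n in("scene","top"):
    im=viewer.snapshot(n); cv2.imwrite(f"pics/{n}0.png",cv2.cvtColor(im,cv2.COLOR_RGB2BGR))
    c=viewer.camera_info(n); print(n,c["intrinsics"],c["extrinsics"])
print(telemetry.get_obs())
E
```

```text
scene [[398.76349952   0.         263.10007034]
 [  0.         398.76349952 195.21347704]
 [  0.           0.           1.        ]] [[-0.87234767 -0.26460952  0.41108556  0.18140399]
 [-0.48870759  0.44927009 -0.74787785  0.77837817]
 [ 0.01320715 -0.85331013 -0.5212364   0.66060615]
 [ 0.          0.          0.          1.        ]]
top [[477.43579281   0.         254.27993276]
 [  0.         477.43579281 194.22958084]
 [  0.           0.           1.        ]] [[-0.05071954 -0.97466018  0.21786476  0.35882204]
 [-0.99871214  0.04922299 -0.01229448  0.0229733 ]
 [ 0.00125898 -0.21820776 -0.97590153  1.2549242 ]
 [ 0.          0.          0.          1.        ]]
{'clock': 0.1, 'joint_pos': array([-5.72313383e+01,  2.05852019e+01,  6.38931704e-01, -1.88658942e-02,
       -7.01367682e+01, -1.65072338e+01]), 'qvel': array([-0.02101871, -0.09732774,  0.00921659,  0.16775681, -0.04510675,
        0.03066684]), 'tau': array([-1.75510133e-03, -5.84159446e+01,  2.93754208e+01,  7.01539144e+00,
        1.01786191e-02, -6.13023258e-05]), 'tool_pos': array([ 0.1888696 , -0.64757022,  0.22573618]), 'orientation': array([ 1.79915344e+02, -6.59123978e-03, -1.63744990e+02]), 'force': array([-0.10864338,  0.657859  ,  0.33853363]), 'moment': array([ 0.03951353,  0.06665537, -0.00041062]), 'gripper_force': 0.0, 'opening': 0.08754201592589206}
```

View pics/scene0.png

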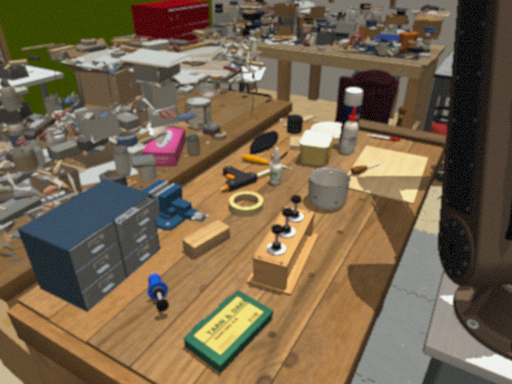

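View pics/top0.png

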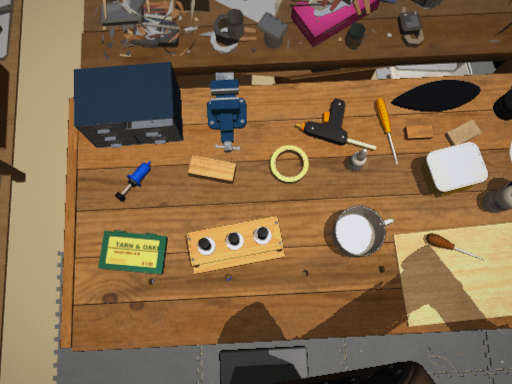

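The scene shows three black knobs at about (279,232), (288,214) and (297,200), with the mug at (328,188). In the top view the knobs are at (205,244), (235,239) and (262,235), and the mug is at (358,231). The blue look-alike at (135,178) stays untouched.

```bash
cat > h.py <<'E'
import numpy as np, cv2
from plant import telemetry, viewer
def ray(n,uv):
    c=viewer.camera_info(n);K=np.array(c["intrinsics"]);T=np.array(c["extrinsics"])
    d=T[:3,:3]@np.linalg.solve(K,[uv[0],uv[1],1.]);return T[:3,3],d/np.linalg.norm(d)
def plane(n,uv,z):
    o,d=ray(n,uv);return o+d*(z-o[2])/d[2]
def tri(a,b):
    (o1,d1),(o2,d2)=ray("top",a),ray("scene",b)
    s,t=np.linalg.lstsq(np.c_[d1,-d2],o2-o1,rcond=None)[0]
    p,q=o1+s*d1,o2+t*d2;return (p+q)/2,np.linalg.norm(p-q)
def snap(n,f=None):
    im=cv2.cvtColor(viewer.snapshot(n),cv2.COLOR_RGB2BGR)
    if f: cv2.imwrite("pics/"+f,im)
    return im
def blobs(im,box,thr,amin,amax,val=None):
    x0,y0,x1,y1=box;g=im[y0:y1,x0:x1].max(2)
    n,l,s,c=cv2.connectedComponentsWithStats((g<thr).astype(np.uint8))
    return [(c[i]+[x0,y0],s[i]) for i in range(1,n) if amin<=s[i,4]<=amax]
E
python3 - <<'E'
from h import *
t=cv2.imread("pics/top0.png");s=cv2.imread("pics/scene0.png")
for n,im,box in(("top",t,(185,215,290,275)),("scene",s,(265,190,310,245))):
  for thr in (40,60,80):
    print(n,thr,[(np.round(c,1),st[2:]) for c,st in blobs(im,box,thr,15,300)])
# mug white and rim
x0,y0,x1,y1=320,195,400,265
g=t[y0:y1,x0:x1];m=(g.min(2)>195).astype(np.uint8)
n,l,st,c=cv2.connectedComponentsWithStats(m)
for i in range(1,n):
  if st[i,4]>100: print("white",st[i],c[i]+[x0,y0])
A=cv2.resize(t[190:280,180:400],None,fx=3.5,fy=3.5,interpolation=cv2.INTER_CUBIC)
B=cv2.resize(s[160:290,240:360],None,fx=2.2,fy=2.2,interpolation=cv2.INTER_CUBIC)
o=np.zeros((600,770,3),np.uint8);o[:A.shape[0],:A.shape[1]]=A;o[315:315+B.shape[0],:B.shape[1]]=B[:285]
cv2.imwrite("pics/c1.png",o)
E
```

```text
top 40 [(array([260.9, 236.8]), array([ 8,  5, 15], dtype=int32)), (array([207. , 246.9]), array([ 7,  7, 16], dtype=int32))]
top 60 [(array([261.6, 232.8]), array([ 9, 11, 75], dtype=int32)), (array([233.2, 238.3]), array([10, 12, 87], dtype=int32)), (array([204.3, 243.9]), array([ 12,  12, 102], dtype=int32))]
top 80 [(array([262.1, 232.9]), array([10, 13, 96], dtype=int32)), (array([233.4, 238.5]), array([10, 12, 99], dtype=int32)), (array([204.3, 243.7]), array([ 12,  12, 106], dtype=int32))]
scene 40 [(array([295.7, 199.3]), array([ 8,  6, 30], dtype=int32)), (array([289.4, 213.2]), array([14,  7, 51], dtype=int32)), (array([279.5, 229.3]), array([16,  8, 69], dtype=int32))]
scene 60 [(array([295.6, 199. ]), array([ 8,  7, 44], dtype=int32)), (array([289.4, 212.9]), array([15,  8, 78], dtype=int32)), (array([280.1, 229.2]), array([17,  8, 95], dtype=int32))]
scene 80 [(array([295.5, 199.1]), array([10,  8, 57], dtype=int32)), (array([289.6, 213. ]), array([15,  9, 94], dtype=int32)), (array([280.1, 229.3]), array([ 18,  10, 119], dtype=int32))]
white [  16   20   36   39 1082] [353.69778189 233.17467652]
```

View pics/c1.png

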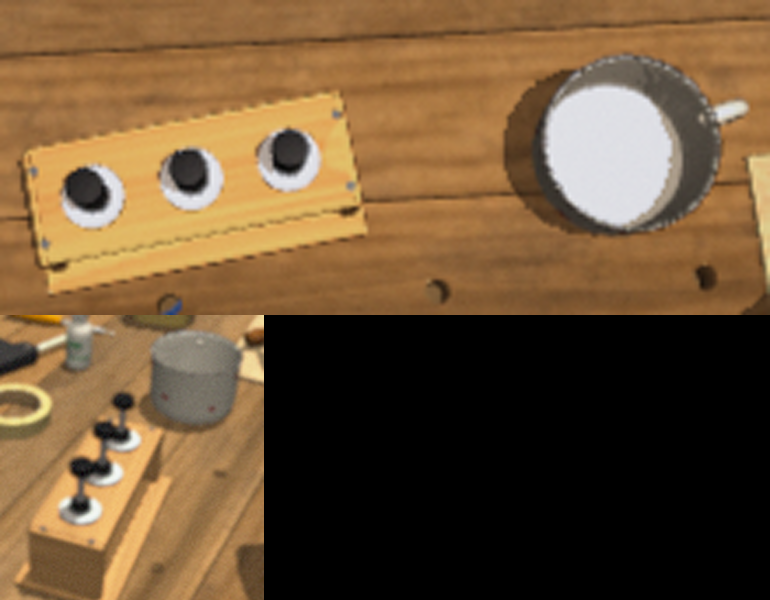

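The crop shows the knobs over white flanges at crop (93,196), (192,180) and (290,159). The mug's rim and inner floor are clear, and the handle points right (-y).

```bash
python3 - <<'E'
from h import *
t=cv2.imread("pics/top0.png");np.set_printoptions(precision=4,suppress=True)
# flange: white pixels + knob blob => fill hull
g=t[215:275,185:290];m=((g.min(2)>150)).astype(np.uint8)
n,l,st,c=cv2.connectedComponentsWithStats(m)
for i in range(1,n):
  if st[i,4]>40:
    pts=cv2.findNonZero((l==i).astype(np.uint8));hull=cv2.convexHull(pts)
    (cx,cy),r=cv2.minEnclosingCircle(hull); x,y,w,h=st[i,:4]; print("flange",w,h,(cx+185,cy+215),r,plane("top",(x+w/2-.5+185,y+h/2-.5+215),.085))
for uv in((204.5,243.8),(233.4,238.4),(262.2,233)): print("knob",plane("top",uv,.141))
P=[plane("top",(180+a/3.5,190+b/3.5),.08) for a,b in((25,155),(340,93),(362,205),(45,267))]
print(np.array(P),np.mean(P,0))
e=P[1]-P[0];f=P[2]-P[3];print(np.linalg.norm(e),np.linalg.norm(P[3]-P[0]),[np.degrees(np.arctan2(-v[1],v[0])) for v in(e,f)],"axis yaw",[np.degrees(np.arctan2(v[0],-v[1])) for v in (e,f)])
print("floor",plane("top",(353.7,233.2),.008))
E_=[(180+a/3.5,190+b/3.5) for a,b in((536,145),(721,145),(628,57),(628,232))]
R=[plane("top",p,.086) for p in E_];print("rim",np.array(R),np.mean(R,0))
for a,b in(((204.5,243.8),(280,229.3)),((233.4,238.4),(289.5,213)),((262.2,233),(295.7,199))): pass
# scene knob upper ones at crop 81,152/105,115/123,86
for a,b in zip(((204.5,243.8),(233.4,238.4),(262.2,233)),((81,152),(105,115),(123,86))):
    print("tri",tri(a,(240+b[0]/2.2,160+b[1]/2.2)))
E
```

```text
flange 18 17 (262.1923065185547, 235.384614944458) 8.954704284667969 [ 0.5137 -0.0066  0.085 ]
flange 18 17 (234.29999923706055, 240.70000076293945) 9.021187782287598 [0.5049 0.0627 0.085 ]
flange 18 18 (205.9277114868164, 245.5542163848877) 9.089301109313965 [0.4973 0.1318 0.085 ]
knob [0.4949 0.1311 0.141 ]
knob [0.5041 0.0632 0.141 ]
knob [ 0.5134 -0.0049  0.141 ]
[[ 0.528   0.1793  0.08  ]
 [ 0.5612 -0.0459  0.08  ]
 [ 0.4807 -0.0565  0.08  ]
 [ 0.4488  0.1669  0.08  ]] [0.5047 0.0609 0.08  ]
0.22760403050244243 0.08018175823845378 [np.float64(81.63096285650259), np.float64(81.87022341030229)] axis yaw [np.float64(8.36903714349741), np.float64(8.129776589697705)]
floor [ 0.5192 -0.2484  0.008 ]
rim [[ 0.5161 -0.1812  0.086 ]
 [ 0.5095 -0.3115  0.086 ]
 [ 0.5758 -0.2522  0.086 ]
 [ 0.452  -0.24    0.086 ]] [ 0.5133 -0.2462  0.086 ]
tri (array([0.4978, 0.1326, 0.1335]), np.float64(0.004293456254552612))
tri (array([0.5059, 0.0637, 0.1362]), np.float64(0.002392727839898691))
tri (array([ 0.5161, -0.0046,  0.1328]), np.float64(0.0032375673438915994))
```

```bash
cat >> h.py <<'E'
from scipy.spatial.transform import Rotation as Ro
def go(p,yaw=-82.5):
    o=telemetry.get_obs();R=Ro.from_euler("xyz",o["orientation"],degrees=True)
    T=Ro.from_euler("xyz",[180,0,yaw],degrees=True)
    print("t",o["clock"],"shift",np.round(R.inv().apply(np.array(p)-o["tool_pos"]),4),"turn",np.round((R.inv()*T).as_rotvec(),3),"F",np.round(o["force"],2))
E
python3 - <<'E'
from h import *
go((.514,-.006,.225))
E
```

```text
t 0.1 shift [-0.4917  0.5249  0.0015] turn [ 1.000e-03  1.000e-03 -1.418e+00] F [-0.11  0.66  0.34]
```

>>> carry_out --pt "-0.492 0.525 0 0 0 -1.418" --pt "-0.492 0.525 0 0 0 -1.418" --pt "-0.492 0.525 0 0 0 -1.418" --pt "-0.492 0.525 0 0 0 -1.418" --pt "-0.492 0.525 0 0 0 -1.418" --pt "-0.492 0.525 0 0 0 -1.418" --pt "-0.492 0.525 0 0 0 -1.418" --pt "-0.492 0.525 0 0 0 -1.418" --grip -1

```text
clock: 1.1
tool_pos: [0.4154, -0.2001, 0.2267]
orientation: [-180.0, -0.0, -82.2]
force: [1.2, -0.7, -0.4]
opening: 0.0133
gripper_force: 0.0
```

```bash
python3 - <<'E'
from h import *
go((.514,-.006,.17))
E
```

```text
t 1.1 shift [-0.1789 -0.1239  0.0567] turn [-0.    -0.     0.005] F [ 1.25 -0.72 -0.44]
```

>>> carry_out --pt "-0.179 -0.124 0.0 0 0 0.005" --pt "-0.179 -0.124 0.0 0 0 0.005" --pt "-0.179 -0.124 0.02 0 0 0.005" --pt "-0.179 -0.124 0.057 0 0 0.005" --pt "-0.179 -0.124 0.057 0 0 0.005" --pt "-0.179 -0.124 0.057 0 0 0.005" --pt "-0.179 -0.124 0.057 0 0 0.005"

```text
clock: 1.98
tool_pos: [0.5149, -0.009, 0.1708]
orientation: [-179.9, 0.0, -82.8]
force: [0.2, -0.9, 0.6]
opening: 0.0004
gripper_force: 0.0
```

```bash
python3 - <<'E'
from h import *
go((.514,-.006,.148))
t=snap("top");s=snap("scene","s1.png")
A=cv2.resize(t[190:280,180:310],None,fx=5,fy=5,interpolation=cv2.INTER_CUBIC)
B=cv2.resize(s[170:270,250:370],None,fx=4,fy=4,interpolation=cv2.INTER_CUBIC)
cv2.imwrite("pics/c2.png",cv2.resize(B,None,fx=1.4,fy=1.4))
E
```

```text
t 1.975 shift [-0.0031  0.0006  0.0228] turn [-0.002  0.    -0.006] F [ 0.19 -0.91  0.59]
```

View pics/c2.png

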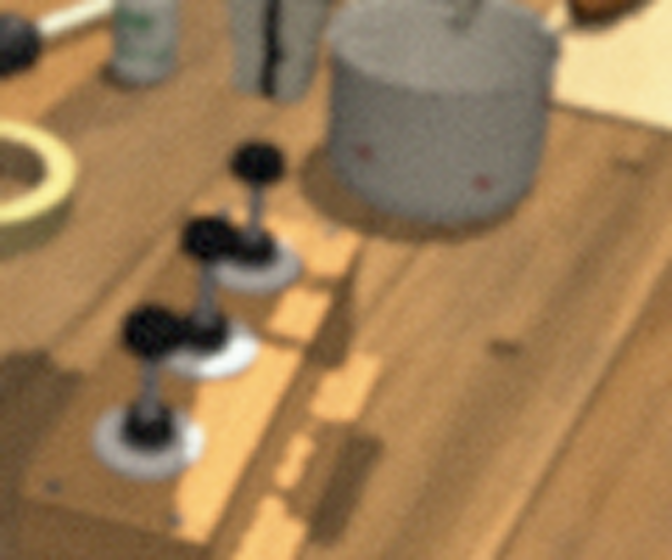

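The finger tips are centred about 13 crop px to the right of the far knob (257,163), a 3 mm y offset that I correct here. I press down to about 10 mm of travel.

>>> carry_out --pt "-0.0035 0 0.012 0 0 -0.006" --pt "-0.0035 0 0.022 0 0 -0.006" --pt "-0.0035 0 0.026 0 0 -0.006" --pt "-0.0035 0 0.029 0 0 -0.006" --pt "-0.0035 0 0.032 0 0 -0.006" --pt "-0.0035 0 0.035 0 0 -0.006" --pt "-0.0035 0 0.035 0 0 -0.006"

```text
clock: 2.95
tool_pos: [0.5142, -0.0048, 0.1343]
orientation: [-180.0, 0.0, -82.4]
force: [-0.6, -0.2, -0.1]
opening: 0.0002
gripper_force: 0.0
```

>>> carry_out --pt "0 0 0.001 0 0 0" --pt "0 0 0.002 0 0 0" --pt "0 0 0.003 0 0 0"

```text
clock: 3.32
tool_pos: [0.5144, -0.0048, 0.1317]
orientation: [-180.0, 0.0, -82.4]
force: [-1.1, -0.7, 2.9]
opening: 0.0003
gripper_force: 1.6
```

>>> carry_out --pt "0 0 0.001 0 0 0" --pt "0 0 0.002 0 0 0" --pt "0 0 0.003 0 0 0"

```text
clock: 3.7
tool_pos: [0.5145, -0.0048, 0.129]
orientation: [-180.0, -0.0, -82.4]
force: [-1.8, 0.8, 7.2]
opening: 0.0004
gripper_force: 3.9
```

>>> carry_out --pt "0 0 0.001 0 0 0" --pt "0 0 0.002 0 0 0"

```text
clock: 3.95
tool_pos: [0.5146, -0.0048, 0.1273]
orientation: [-179.9, -0.0, -82.4]
force: [-3.8, 0.2, 10.9]
opening: 0.0003
gripper_force: 5.6
```

```bash
python3 - <<'E'
from h import *
go((.505,.063,.148))
E
```

```text
t 3.95 shift [-0.0685  0.0005 -0.0207] turn [-0.001 -0.     0.001] F [-3.83  0.18 10.9 ]
```

The push force climbs about 2 N/mm, so syringe 1 (right-hand hole) is plugged. I stop, open above it and grip the knob.

>>> carry_out --pt "0 0 -0.012 0 0 0" --pt "0 0 -0.024 0 0 0" --pt "0 0 -0.024 0 0 0" --pt "0 0 -0.024 0 0 0" --pt "0 0 -0.024 0 0 0" --grip 0.2

```text
clock: 4.58
tool_pos: [0.5139, -0.0049, 0.1502]
orientation: [180.0, -0.0, -82.4]
force: [-0.1, -0.4, 0.2]
opening: 0.0447
gripper_force: 0.0
```

>>> carry_out --pt "0 0 0.012 0 0 0" --pt "0 0 0.03 0 0 0" --pt "0 0 0.045 0 0 0" --pt "0 0 0.045 0 0 0"

```text
clock: 5.08
tool_pos: [0.5131, -0.0052, 0.1039]
orientation: [179.8, -0.0, -82.4]
force: [-0.5, -0.0, 0.1]
opening: 0.0525
gripper_force: 0.0
```

>>> carry_out --pt "0 0 0 0 0 0" --pt "0 0 0 0 0 0" --pt "0 0 0 0 0 0" --pt "0 0 0 0 0 0" --grip -1

```text
clock: 5.58
tool_pos: [0.5154, -0.0046, 0.1064]
orientation: [-179.8, 0.0, -82.4]
force: [2.1, 0.0, 2.4]
opening: 0.0249
gripper_force: 30.0
```

>>> carry_out --pt "0 0 -0.015 0 0 0" --pt "0 0 -0.035 0 0 0" --pt "0 0 -0.075 0 0 0" --pt "0 0 -0.115 0 0 0" --pt "0 0 -0.145 0 0 0" --pt "0 0 -0.145 0 0 0"

```text
clock: 6.32
tool_pos: [0.5148, -0.0048, 0.2537]
orientation: [-179.8, 0.0, -82.4]
force: [0.1, 0.0, -2.7]
opening: 0.0249
gripper_force: 30.0
```

```bash
python3 - <<'E'
from h import *
go((.53,-.235,.249))
snap("top","t3.png");s=snap("scene","s3.png")
cv2.imwrite("pics/c3.png",cv2.resize(s[100:280,230:380],None,fx=3.3,fy=3.3,interpolation=cv2.INTER_CUBIC))
E
```

```text
t 6.325 shift [0.2302 0.0153 0.0044] turn [-0.004  0.001  0.001] F [ 0.14  0.02 -2.66]
```

View pics/c3.png

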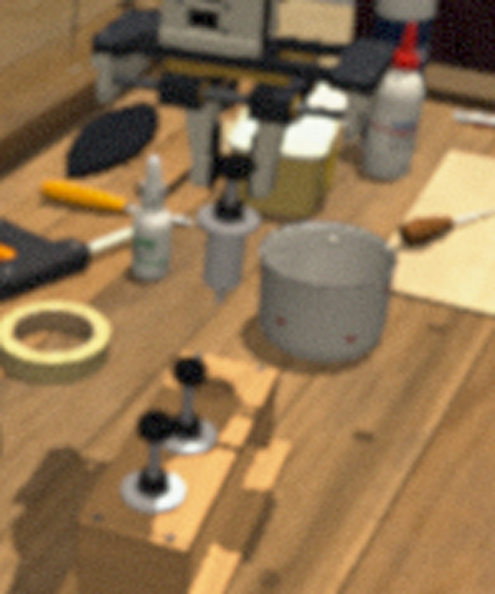

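The syringe hangs from the fingers, with its knob at crop (235,165), nose at (220,297) and plunger still part-way in. The mug rim spans x 260–395 and y 222–282 in the crop.

```bash
python3 - <<'E'
from h import *
np.set_printoptions(precision=4,suppress=True)
for a,b in((260,250),(395,250),(328,222),(328,282),(328,250),(235,165),(220,297)): 
    p=(230+a/3.3,100+b/3.3); print(a,b,plane("scene",p,.086))
# nose: intersect ray with vertical plane y=-.005
for a,b in((235,165),(228,217),(220,297)):
    o,d=ray("scene",(230+a/3.3,100+b/3.3));print(o+d*(-.0048-o[1])/d[1])
E
```

```text
260 250 [ 0.5709 -0.2141  0.086 ]
395 250 [ 0.4641 -0.2774  0.086 ]
328 222 [ 0.5375 -0.2984  0.086 ]
328 282 [ 0.4958 -0.1907  0.086 ]
328 250 [ 0.5172 -0.2459  0.086 ]
235 165 [ 0.6671 -0.3696  0.086 ]
220 297 [ 0.5665 -0.119   0.086 ]
[ 0.5127 -0.0048  0.2686]
[ 0.5154 -0.0048  0.2269]
[ 0.5175 -0.0048  0.1591]
```

```bash
python3 - <<'E'
from h import *
go((.516,-.236,.215))
E
```

```text
t 6.425 shift [0.2294 0.0277 0.0355] turn [0.001 0.001 0.001] F [ 0.16 -0.25 -1.58]
```

>>> carry_out --pt "0.02 0.003 0 0 0 0" --pt "0.06 0.007 0 0 0 0" --pt "0.105 0.013 0 0 0 0" --pt "0.15 0.018 0.005 0 0 0" --pt "0.19 0.023 0.015 0 0 0" --pt "0.22 0.027 0.03 0 0 0" --pt "0.2295 0.028 0.036 0 0 0" --pt "0.2295 0.028 0.036 0 0 0"

```text
clock: 7.42
tool_pos: [0.5157, -0.2362, 0.2132]
orientation: [179.8, 0.1, -82.5]
force: [0.5, 0.3, -1.7]
opening: 0.0245
gripper_force: 30.0
```

>>> carry_out --pt "0 0 0.02 0 0 0" --pt "0 0 0.05 0 0 0" --pt "0 0 0.08 0 0 0" --pt "0 0 0.1 0 0 0" --pt "0 0 0.107 0 0 0" --pt "0 0 0.107 0 0 0"

```text
clock: 8.18
tool_pos: [0.5169, -0.2355, 0.1079]
orientation: [-180.0, -0.0, -82.4]
force: [-0.5, 0.3, -1.2]
opening: 0.025
gripper_force: 30.0
```

>>> carry_out --pt "0 0 0.003 0 0 0" --pt "0 0 0.005 0 0 0" --pt "0 0 0.006 0 0 0"

```text
clock: 8.55
tool_pos: [0.5167, -0.2361, 0.1018]
orientation: [-180.0, -0.0, -82.4]
force: [-0.4, -0.3, -0.3]
opening: 0.0249
gripper_force: 30.0
```

```bash
python3 - <<'E'
from h import *
go((.516,-.220,.105))
t=snap("top");s=snap("scene")
A=cv2.resize(s[80:260,230:380],None,fx=2.6,fy=2.6,interpolation=cv2.INTER_CUBIC)
B=cv2.resize(t[180:300,290:430],(390,468),interpolation=cv2.INTER_CUBIC)
cv2.imwrite("pics/c4.png",np.hstack([A,B]))
E
```

```text
t 8.55 shift [-0.0161 -0.0014 -0.0032] turn [-0.001 -0.     0.001] F [-0.42 -0.26 -0.31]
```

View pics/c4.png

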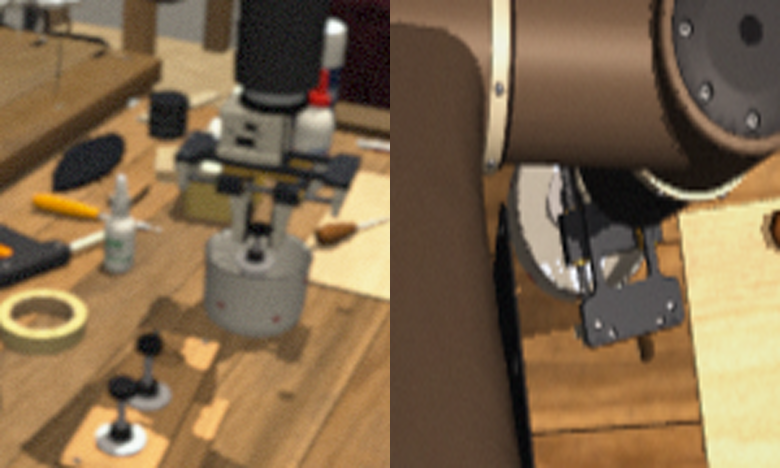

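The syringe stands inside the mug, left image knob at about (258,238), with its weight off the arm. I lean it toward +y, release and rise.

>>> carry_out --pt "-0.005 0 0.001 0 0 0" --pt "-0.01 0 0.002 0 0 0" --pt "-0.015 -0.001 0.002 0 0 0" --pt "-0.015 -0.001 0.002 0 0 0"

```text
clock: 9.15
tool_pos: [0.5159, -0.2207, 0.0998]
orientation: [-180.0, -0.0, -82.4]
force: [-0.2, -1.1, 3.5]
opening: 0.025
gripper_force: 30.0
```

>>> carry_out --pt "0 0 0 0 0 0" --pt "0 0 0 0 0 0" --pt "0 0 0 0 0 0" --pt "0 0 -0.02 0 0 0" --pt "0 0 -0.06 0 0 0" --pt "0 0 -0.09 0 0 0" --pt "0 0 -0.09 0 0 0" --grip 0.2

```text
clock: 10.02
tool_pos: [0.5171, -0.2214, 0.1921]
orientation: [-179.7, -0.1, -82.4]
force: [0.9, 0.0, -0.8]
opening: 0.0526
gripper_force: 0.0
```

```bash
python3 - <<'E'
from h import *
go((.506,.0632,.190))
E
```

```text
t 10.025 shift [-0.2836 -0.0265  0.0019] turn [-0.005 -0.001  0.001] F [ 0.93  0.04 -0.78]
```

>>> carry_out --pt "-0.284 -0.027 0 0 0 0" --pt "-0.284 -0.027 0 0 0 0" --pt "-0.284 -0.027 0 0 0 0" --pt "-0.284 -0.027 0 0 0 0" --pt "-0.284 -0.027 0 0 0 0" --pt "-0.284 -0.027 0 0 0 0" --pt "-0.284 -0.027 0.025 0 0 0" --pt "-0.284 -0.027 0.025 0 0 0" --grip -1

```text
clock: 11.02
tool_pos: [0.5034, 0.0629, 0.1626]
orientation: [179.7, -0.1, -82.5]
force: [-0.1, -0.2, 0.5]
opening: 0.0004
gripper_force: 0.0
```

```bash
python3 - <<'E'
from h import *
go((.506,.0635,.135))
s=snap("scene");t=snap("top")
A=cv2.resize(s[140:270,250:380],None,fx=3,fy=3,interpolation=cv2.INTER_CUBIC)
B=cv2.resize(t[190:290,310:410],(390,390),interpolation=cv2.INTER_CUBIC)
cv2.imwrite("pics/c5.png",np.hstack([A,B]))
E
```

```text
t 11.025 shift [-0.0003 -0.0028  0.0275] turn [ 0.004 -0.001  0.   ] F [-0.13 -0.17  0.54]
```

View pics/c5.png

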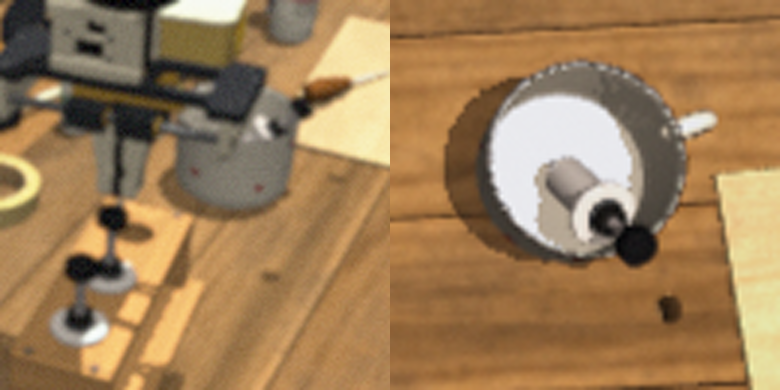

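Syringe 1 is in the mug leaning toward the lower right (knob at right-image (636,244)), and the mug is upright. The closed fingers are above the middle knob at left-image (112,218), so I press syringe 2.

>>> carry_out --pt "0 -0.002 0.01 0 0 0" --pt "0 -0.002 0.017 0 0 0" --pt "0 -0.002 0.02 0 0 0" --pt "0 -0.002 0.023 0 0 0" --pt "0 -0.002 0.025 0 0 0" --pt "0 -0.002 0.027 0 0 0"

```text
clock: 11.88
tool_pos: [0.507, 0.0642, 0.1377]
orientation: [-180.0, -0.0, -82.4]
force: [-2.2, -1.7, 4.5]
opening: 0.0004
gripper_force: 2.2
```

>>> carry_out --pt "0 0 0.001 0 0 0" --pt "0 0 0.002 0 0 0" --pt "0 0 0.003 0 0 0"

```text
clock: 12.25
tool_pos: [0.507, 0.0643, 0.1345]
orientation: [180.0, -0.0, -82.4]
force: [-0.8, -1.4, 4.2]
opening: 0.0004
gripper_force: 2.1
```

>>> carry_out --pt "0 0 0.001 0 0 0" --pt "0 0 0.002 0 0 0" --pt "0 0 0.003 0 0 0"

```text
clock: 12.62
tool_pos: [0.507, 0.0643, 0.1315]
orientation: [180.0, -0.0, -82.4]
force: [-1.8, -1.8, 3.8]
opening: 0.0007
gripper_force: 2.1
```

>>> carry_out --pt "0 0 0.001 0 0 0" --pt "0 0 0.002 0 0 0" --pt "0 0 0.003 0 0 0"

```text
clock: 13.0
tool_pos: [0.507, 0.0643, 0.1285]
orientation: [180.0, -0.0, -82.4]
force: [-2.2, -2.1, 5.0]
opening: 0.0005
gripper_force: 2.1
```

>>> carry_out --pt "0 0 0.001 0 0 0" --pt "0 0 0.002 0 0 0" --pt "0 0 0.003 0 0 0"

```text
clock: 13.38
tool_pos: [0.507, 0.0643, 0.1255]
orientation: [180.0, -0.0, -82.4]
force: [-2.1, -3.0, 4.4]
opening: 0.0001
gripper_force: 2.1
```

>>> carry_out --pt "0 0 0.001 0 0 0" --pt "0 0 0.002 0 0 0" --pt "0 0 0.003 0 0 0"

```text
clock: 13.75
tool_pos: [0.507, 0.0643, 0.1225]
orientation: [180.0, -0.0, -82.4]
force: [-2.1, -1.6, 5.0]
opening: 0.0002
gripper_force: 2.1
```

>>> carry_out --pt "0 0 0.002 0 0 0" --pt "0 0 0.004 0 0 0" --pt "0 0 0.006 0 0 0" --pt "0 0 0.008 0 0 0" --pt "0 0 0.01 0 0 0"

```text
clock: 14.38
tool_pos: [0.5069, 0.0642, 0.1124]
orientation: [180.0, -0.0, -82.4]
force: [-3.4, -2.5, 4.9]
opening: 0.0002
gripper_force: 2.2
```

>>> carry_out --pt "0 0 0.002 0 0 0" --pt "0 0 0.0035 0 0 0" --pt "0 0 0.0045 0 0 0" --pt "0 0 0.0052 0 0 0" --pt "0 0 0.0052 0 0 0"

```text
clock: 15.0
tool_pos: [0.507, 0.0643, 0.1077]
orientation: [-180.0, -0.0, -82.4]
force: [-3.7, -2.7, 8.6]
opening: 0.0005
gripper_force: 4.0
```

>>> carry_out --pt "0 0 0.0006 0 0 0" --pt "0 0 0.0008 0 0 0" --pt "0 0 0.0008 0 0 0"

```text
clock: 15.38
tool_pos: [0.507, 0.0642, 0.1072]
orientation: [-180.0, -0.0, -82.4]
force: [-5.1, -3.3, 11.2]
opening: 0.0002
gripper_force: 5.6
```

>>> carry_out --pt "0 0 -0.01 0 0 0" --pt "0 0 -0.04 0 0 0" --pt "0 0 -0.065 0 0 0" --pt "0 0 -0.065 0 0 0"

```text
clock: 15.88
tool_pos: [0.5088, 0.0654, 0.1739]
orientation: [-179.7, 0.1, -82.4]
force: [-0.5, 0.5, -0.4]
opening: 0.0003
gripper_force: 0.0
```

```bash
python3 - <<'E'
from h import *
go((.497,.132,.165))
E
```

```text
t 15.875 shift [-0.0676  0.003   0.009 ] turn [-0.005  0.002  0.002] F [-0.54  0.55 -0.4 ]
```

>>> carry_out --pt "-0.034 0.0015 0 0 0 0" --pt "-0.067 0.002 0 0 0 0" --pt "-0.067 0.002 0.012 0 0 0" --pt "-0.067 0.002 0.024 0 0 0" --pt "-0.067 0.002 0.03 0 0 0" --pt "-0.067 0.002 0.033 0 0 0" --pt "-0.067 0.002 0.036 0 0 0"

```text
clock: 16.75
tool_pos: [0.4962, 0.13, 0.1356]
orientation: [180.0, -0.0, -82.5]
force: [-1.1, -0.2, 3.6]
opening: 0.0005
gripper_force: 1.4
```

>>> carry_out --pt "0 0 0.001 0 0 0" --pt "0 0 0.002 0 0 0" --pt "0 0 0.003 0 0 0"

```text
clock: 17.12
tool_pos: [0.4962, 0.1303, 0.1326]
orientation: [-180.0, -0.0, -82.4]
force: [-2.0, -0.5, 3.7]
opening: 0.0004
gripper_force: 1.4
```

>>> carry_out --pt "0 0 0.001 0 0 0" --pt "0 0 0.002 0 0 0" --pt "0 0 0.003 0 0 0"

```text
clock: 17.5
tool_pos: [0.4961, 0.1304, 0.1295]
orientation: [180.0, -0.0, -82.4]
force: [-1.4, -1.9, 3.5]
opening: 0.0004
gripper_force: 1.4
```

>>> carry_out --pt "0 0 0.001 0 0 0" --pt "0 0 0.002 0 0 0"

```text
clock: 17.75
tool_pos: [0.4962, 0.1304, 0.1275]
orientation: [180.0, -0.0, -82.4]
force: [-2.2, -1.3, 2.7]
opening: 0.0004
gripper_force: 1.4
```

>>> carry_out --pt "0 0 0.001 0 0 0" --pt "0 0 0.002 0 0 0"

```text
clock: 18.0
tool_pos: [0.4963, 0.1305, 0.1255]
orientation: [-180.0, 0.0, -82.4]
force: [-2.0, -0.3, 3.4]
opening: 0.0002
gripper_force: 1.4
```

>>> carry_out --pt "0 0 0.001 0 0 0" --pt "0 0 0.002 0 0 0"

```text
clock: 18.25
tool_pos: [0.4963, 0.1305, 0.1236]
orientation: [-180.0, 0.0, -82.4]
force: [-1.7, -1.0, 3.2]
opening: 0.0006
gripper_force: 1.4
```

Travel is past 20 mm with a constant 3 N, so this one is free and I push it home.

>>> carry_out --pt "0 0 0.002 0 0 0" --pt "0 0 0.004 0 0 0" --pt "0 0 0.006 0 0 0" --pt "0 0 0.008 0 0 0" --pt "0 0 0.01 0 0 0"

```text
clock: 18.88
tool_pos: [0.4963, 0.1305, 0.1135]
orientation: [-180.0, 0.0, -82.4]
force: [-0.9, 0.1, 2.8]
opening: 0.0002
gripper_force: 1.4
```

>>> carry_out --pt "0 0 0.002 0 0 0" --pt "0 0 0.004 0 0 0" --pt "0 0 0.0055 0 0 0" --pt "0 0 0.0065 0 0 0" --pt "0 0 0.0065 0 0 0"

```text
clock: 19.5
tool_pos: [0.4963, 0.1305, 0.1074]
orientation: [-180.0, 0.0, -82.4]
force: [-2.7, -0.6, 6.8]
opening: 0.0001
gripper_force: 3.3
```

>>> carry_out --pt "0 0 0.0005 0 0 0" --pt "0 0 0.001 0 0 0" --pt "0 0 0.001 0 0 0"

```text
clock: 19.88
tool_pos: [0.4963, 0.1305, 0.1068]
orientation: [-180.0, 0.0, -82.4]
force: [-3.9, -0.4, 10.9]
opening: 0.0003
gripper_force: 5.2
```

>>> carry_out --pt "0 0 -0.01 0 0 0" --pt "0 0 -0.04 0 0 0" --pt "0 0 -0.09 0 0 0" --pt "0.03 0.08 -0.13 0 0 0" --pt "0.06 0.08 -0.13 0 0 0" --pt "0.2 0.08 -0.13 0 0 0" --pt "0.2 0.08 -0.13 0 0 0" --pt "0.2 0.08 -0.13 0 0 0"

```text
clock: 20.88
tool_pos: [0.443, -0.0811, 0.2363]
orientation: [-180.0, -0.0, -82.7]
force: [-0.3, 1.4, -0.3]
opening: 0.0004
gripper_force: 0.0
```

```bash
python3 - <<'E'
from h import *
s=snap("scene");t=snap("top")
A=cv2.resize(s[140:270,250:380],None,fx=3,fy=3,interpolation=cv2.INTER_CUBIC)
B=cv2.resize(t[190:290,180:400],(400,182),interpolation=cv2.INTER_CUBIC)
o=np.zeros((390,790,3),np.uint8);o[:,:390]=A;o[:182,390:]=B
cv2.imwrite("pics/c6.png",o);print(telemetry.get_obs()["force"])
E
```

```text
[-0.43608333  1.13842565  0.2482409 ]
```

View pics/c6.png

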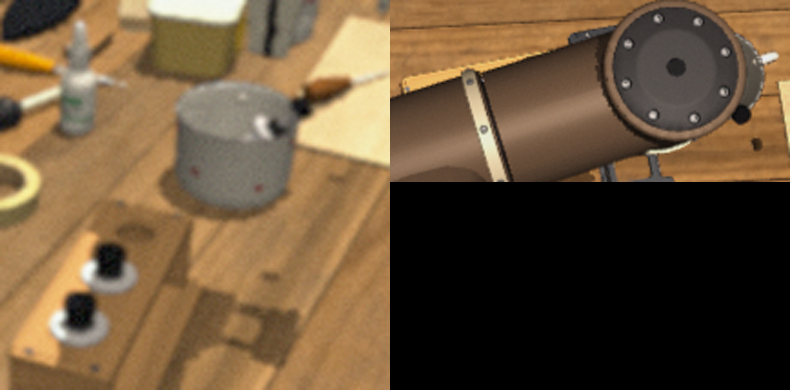

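Both remaining plungers sit on their buffers (left-image (110,258) and (80,308)). The plugged syringe stands nose-down in the upright mug, and the arm is clear.

```bash
python3 -c "
from plant import workorder
print(workorder.close_job())"
```

```text
the job is handed in; nothing more can be done
None
```

The job is handed in (no verdict came back): the syringe in the rack's right-hand (-y) hole turned stiff part-way, so I stopped at about 11 N and set it nose first in the mug, still upright; the other two ran freely and are pushed home in the rack.

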